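# Set the sprung bench stop to its middle notch

### The job

Two sprung bench stops stand on the bench; set the one with the blue push plate to its middle notch for the next parts: with the fingertips push the front of the blue plate in until the stop pin has clicked over the first tooth, then let go, so that the slide springs back and is caught by the pin at mid position. Do not push on into the last notch. Only push, without gripping or reaching behind the plate, and leave the stop pins, the orange stop and the loose parts round about alone.

Things in the scene. Friction and masses are not known exactly. Their poses are not given: they have to be found in the camera images.
- blue_stop: Fixed bench stop with the blue push plate: green base plate 120 x 84 x 20 mm, two grey rails, grey bridge 54 mm high. Origin on the bench straight under the stop pin; the base reaches from 36 mm before it (-x) to 84 mm behind. +x = direction the slide is pushed in, away from the robot (turned up to 0.3 rad), z up. Slide: toothed steel bar 24 mm wide, rubber nose at the rear.
- blue_slide (a joint): Travel (m) of the blue slide along the stop's +x. 0 = home, fully out; 0.030 = caught by the stop pin in the middle notch; 0.064 = caught in the last notch; 0.072 = hard end. Released short of 0.030 it springs back to 0; released anywhere from 0.034 to 0.053 it springs back to 0.030 and stays. A spring drives it towards 0: 3.2 N at 0, 5.6 N at 0.030, 6.4 N at 0.040.
- blue_plate: The blue push plate, 7 mm thick, 92 mm wide, upright, from 24 to 74 mm above the bench; moves with the slide and is pushed on its front face. Axes as the stop; at travel 0 its origin is 12 mm above the stop's origin; use point blue_face for its place.
- blue_face (a point): Centre of the front face of the blue push plate (the face towards the robot), 49 mm above the bench, 120 mm in front of the stop pin at travel 0; moves with the slide.
- blue_back: Dark steel backing on the rear of the blue push plate (the side away from the robot), 3 mm thick, 90 x 48 mm, its front face 7 mm behind point blue_face; not to be touched (no hooking behind or pinching the plate). Origin as blue_plate.
- blue_pin (a joint): Height (m) by which the sprung stop pin of the blue slide is lifted: 0 = dropped, about 0.008 on top of a tooth; drops by itself. Tooth one lifts it from travel 0.008 to 0.030, tooth two from 0.042 to 0.064, each adding about 2 N to the push.
- blue_knob: Round black knob on top of that stop pin, 20 mm across, its top 75 mm above the bench when dropped; not to be touched. Origin on the pin's axis, 12 mm above the bench when dropped.
- orange_stop: Fixed bench stop with the orange push plate: green base plate 120 x 84 x 20 mm, two grey rails, grey bridge 54 mm high. Origin on the bench straight under the stop pin; the base reaches from 36 mm before it (-x) to 84 mm behind. +x = direction the slide is pushed in, away from the robot (turned up to 0.3 rad), z up. Slide: toothed steel bar 24 mm wide, rubber nose at the rear.
- orange_slide (a joint): Travel (m) of the orange slide along the stop's +x. 0 = home, fully out; 0.030 = caught by the stop pin in the middle notch; 0.064 = caught in the last notch; 0.072 = hard end. Released short of 0.030 it springs back to 0; released anywhere from 0.034 to 0.053 it springs back to 0.030 and stays. A spring drives it towards 0: 3.2 N at 0, 5.6 N at 0.030, 6.4 N at 0.040.
- orange_plate: The orange push plate, 7 mm thick, 92 mm wide, upright, from 24 to 74 mm above the bench; moves with the slide and is pushed on its front face. Axes as the stop; at travel 0 its origin is 12 mm above the stop's origin; use point orange_face for its place.
- orange_face (a point): Centre of the front face of the orange push plate (the face towards the robot), 49 mm above the bench, 120 mm in front of the stop pin at travel 0; moves with the slide.
- orange_back: Dark steel backing on the rear of the orange push plate (the side away from the robot), 3 mm thick, 90 x 48 mm, its front face 7 mm behind point orange_face; not to be touched (no hooking behind or pinching the plate). Origin as orange_plate.
- orange_pin (a joint): Height (m) by which the sprung stop pin of the orange slide is lifted: 0 = dropped, about 0.008 on top of a tooth; drops by itself. Tooth one lifts it from travel 0.008 to 0.030, tooth two from 0.042 to 0.064, each adding about 2 N to the push.
- orange_knob: Round black knob on top of that stop pin, 20 mm across, its top 75 mm above the bench when dropped; not to be touched. Origin on the pin's axis, 12 mm above the bench when dropped.
- bush_brass: Loose flanged brass bush, 41 mm across, 35 mm high, standing; origin centre of its underside. To be left alone.
- roller_dark: Loose black steel roller, 33 mm across, 38 mm high, standing; origin centre of its underside. To be left alone.
- paste_jar: Loose white jar with a blue lid, 56 mm across, 70 mm high; origin centre of its underside. To be left alone.
- roller_pale: Loose pale steel roller, 33 mm across, 38 mm high, standing; origin centre of its underside. To be left alone.

How it is judged:
On the way, in this order (a step that is already met when the one before it is completed fails the run):
1. the blue slide is pushed in past the first click (travel over 0.031 m) by the fingers on the front of the blue plate (value of joint blue_slide above 0.031 m and contact force between the fingers and blue_plate above 0.5 N), for 0.05 s.
2. the slide is released and has sprung back on to the pin at mid position (value of joint blue_slide between 0.026 and 0.0325 m and value of joint blue_pin below 0.003 m and not (contact force between any of the arm, the fingers and blue_plate above 0.1 N)), for 0.3 s.
At the end, for the whole second after the job is handed in: The blue slide rests, untouched, on its stop pin in the middle notch (travel 0.026 to 0.0325 m, pin dropped to under 3 mm, slide and pin still), the orange slide is home (travel under 4 mm, pin dropped) and every loose part is within 15 mm of where it stood (value of joint blue_slide between 0.026 and 0.0325 m and value of joint each of blue_pin, orange_pin below 0.003 m and velocity of joint blue_slide between -0.02 and 0.02 m/s and velocity of joint blue_pin between -0.02 and 0.02 m/s and value of joint orange_slide below 0.004 m and distance of each of bush_brass, roller_dark, paste_jar, roller_pale from where it was at the start of the episode below 0.015 m).
It fails at once if the blue slide is pushed on towards the last notch (travel over 0.055 m) (value of joint blue_slide above 0.055 m).
It fails at once if the orange slide is pushed (travel over 6 mm) (value of joint orange_slide above 0.006 m).
It fails at once if the robot touches a stop-pin knob (over 1 N) (contact force between any of the arm, the fingers and blue_knob above 1 N or contact force between any of the arm, the fingers and orange_knob above 1 N).
It fails at once if the robot reaches behind or pinches a push plate (over 1 N on its back) (contact force between any of the arm, the fingers and blue_back above 1 N or contact force between any of the arm, the fingers and orange_back above 1 N).
It fails at once if a loose part is lifted or shifted by more than 15 mm (distance of any of bush_brass, roller_dark, paste_jar, roller_pale from where it was at the start of the episode above 0.015 m).
It also fails if it takes over 38 s, if anything falls off the work surface, if the arm or the gripper's body presses on something with over 40 N, if the wrist force passes 120 N, or if a joint passes its speed limit or range.

### The arm

A 6-joint arm with a two-finger parallel gripper is mounted at the origin on a cart in front of the work surface, level with it; the furniture and walls round the work are solid. World frame = base frame: x ahead of the robot, y to its left, z up, the work surface at z = 0. Lengths are in m, angles in rad, forces in N, time in s.
With the tool pointing down it reaches from about 0.375 to 0.975 m from the base axis. Payload 3.8 kg.
Tool frame: the origin (TCP) lies midway between the tips of the shut fingers; the grasp point (between the pads) lies 19 mm behind it; z points along the fingers, y is the line along which they close (so a half turn about z gives the same grasp; the last joint's range is limited). The gripper opens to 85 mm and grips with 20 to 120 N. Pads are 22 mm wide; open, the fingers measure 114 mm over their backs; the gripper's body (76 mm by 85 mm) begins 54 mm behind the grasp point. The pads swing forward as they close: fully open they stand 13 mm farther back than shut.
Start: joints at [-0.037, 0.264, 1.604, -0, 1.274, -0.037], TCP at [0.675, -0, 0.231] pointing down, gripper open.
Joint ranges: [-2.63, 2.63], [-0.94, 2.18], [0.31, 2.57], [-1.31, 4.45], [0, 2.66], [-2.55, 2.55]. Speed limits (rad/s): [2.57, 2.57, 3.14, 3.14, 3.14, 3.14].

### API

Orientations are given as a rotation vector (axis times angle).
In Python, from workcell import bot gives the robot as it stands.
- The arm moves only by the tool step_arm, never from a script. Its argument "motion" is a list of rows, each a list of 5 numbers: the finger opening in cm, from 0 to 8.54, then the shift along the tool's x, y, z in cm, then the turn about the tool's z in degrees. In form: [[claw, dx, dy, dz, twist], ...]. A call has 1 to 20 rows; each row is the pose to reach, as a shift and turn from the pose commanded when the call began, along the tool's axes at that moment; what a row does not reach only later rows make up. A row lasts 1/10 s, in which the tool goes at most 50 mm and 8.59 degrees, less where a joint would pass 70% of its speed; a pose out of reach is approached as far as the arm can. A call with a gripper value outside its range is refused whole. The fingers move at their own pace and stop on an object; "force" is the grip in N (left out, the last holds). Time passes only in rows, so rows that repeat a pose let the fingers close. It gives the time, the measured TCP pose, the force, the opening and the grip force at its end, in the units of the state.
- bot.read_state(): the state, without advancing time (a new reading comes with each control period).
- bot.read_camera(name): name is "scene" or "side" or "wrist"; returns (picture, depth): 420x560x3 uint8, red, green, blue; 420x560 float32, m along the optical axis (not along the pixel's ray), 0 where there is no reading.
- bot.calibration(name): a dict with "mtx" (3x3 intrinsics, pixels), "origin" and "orientation" of the camera in the world; the wrist camera has in their place "T_tool_cam" (4x4, takes a point from camera to tool coordinates, whose origin is the TCP and whose axes are the flange's). Camera axes: x right, y up, looking along -z (the intrinsics and any distortion apply to the point x, -y, -z); pixel columns grow to the right and rows downward; lengths in m; the calibration is good to about 2 mm. A picture is of the moment at which its call begins: read the wrist's pose just before it. calibration takes no time and is no camera call.
- bot.finish_job(): hands the job in; it is judged then, once.
The state is a dict: "time": time; "q": joint angles; "joint_vel": joint speeds; "joint_torque": joint torques, N m; "tool_pos": TCP position; "tcp_rot": TCP orientation; "wrist_force": force on the tool from outside, world axes, zero at the start; "torque": the same for the moment, N m; "width": opening from 0.0 (shut) to 1.0 (fully open); "grip_force": force on a finger pad.
Only numpy, scipy, OpenCV 4.12 (cv2) and the standard library are available. Lean on these libraries where they do the work, as an engineer would, in place of code of your own. Each camera call takes 0.05 s, during which the arm holds its last target. There are 200 camera calls.

## Working session

There is one attempt and no reset: what is moved stays moved. The work goes in short steps, Python scripts to look and compute and a tool call to move; the robot and the scene stay as the last step left them, time stands still between calls to the robot, and variables do not carry over. Pictures are saved under pics/ and viewed, at most 10 in all, crops included, and the job is handed in when it is done.

Besides the shell and the picture viewer there is one more tool, called after "Emit:" as a command line: name --pt "numbers of a row" for each row, then --argument value for the rest. step_arm: Moves the arm, as the interface text tells. Its arguments: {"type":"object","properties":{"motion":{"type":"array","items":{"type":"array","items":{"type":"number"}}},"force":{"type":"number"}},"required":["motion"]}

```bash
mkdir -p pics
cat > h.py <<'E'
import numpy as np, cv2
from workcell import bot
from scipy.spatial.transform import Rotation as R
def rot(o):
    o=np.array(o,float)
    return o if o.shape==(3,3) else (R.from_rotvec(o).as_matrix() if o.size==3 else R.from_quat(o).as_matrix())
def cloud(name):
    s=bot.read_state(); pic,d=bot.read_camera(name); c=bot.calibration(name); K=np.array(c["mtx"])
    v,u=np.mgrid[:420,:560]
    P=np.stack([(u-K[0,2])/K[0,0]*d,-(v-K[1,2])/K[1,1]*d,-d],-1)
    if "T_tool_cam" in c:
        T=np.array(c["T_tool_cam"]); P=P@T[:3,:3].T+T[:3,3]
        P=P@rot(s["tcp_rot"]).T+np.array(s["tool_pos"])
    else: P=P@rot(c["orientation"]).T+np.array(c["origin"])
    return pic,d,P
E
python3 - <<'E'
from h import *
for n in ("scene","side"):
    pic,d,P=cloud(n); cv2.imwrite(f"pics/{n}0.png",pic[...,::-1]); np.savez(n,pic=pic,d=d,P=P)
    c=bot.calibration(n); print({k:np.round(v,3).tolist() if not isinstance(v,dict) else v for k,v in c.items()})
print(bot.read_state())
E
```

```text
{'mtx': [[544.788, 0.0, 281.092], [0.0, 544.788, 207.719], [0.0, 0.0, 1.0]], 'origin': [-0.127, -0.699, 0.848], 'orientation': [0.858, -0.361, -0.773]}
{'mtx': [[412.648, 0.0, 284.435], [0.0, 412.648, 204.529], [0.0, 0.0, 1.0]], 'origin': [0.682, 1.109, 0.571], 'orientation': [0.045, 1.677, 2.594]}
{'time': 0.1, 'q': array([-3.68936859e-02,  2.64685629e-01,  1.60522044e+00, -2.94679496e-05,
        1.27370495e+00, -3.69163515e-02]), 'joint_vel': array([-1.22214878e-03,  8.56094367e-05, -4.55100512e-03, -1.75801463e-03,
        6.53375974e-04, -1.36090558e-03]), 'joint_torque': array([ 2.96398039e-04, -5.16707003e+01, -3.68589377e+01,  1.30520286e-05,
        6.22219843e-03,  5.24967299e-05]), 'tool_pos': array([6.74347648e-01, 1.66875198e-05, 2.30090438e-01]), 'tcp_rot': array([-2.22037398e+00, -2.22044352e+00,  2.18900408e-03]), 'wrist_force': array([-0.09457769,  0.12357862, -0.24958635]), 'torque': array([0.01126176, 0.01957615, 0.00906022]), 'grip_force': 0.0, 'width': 0.9976116862915904}
```

View pics/scene0.png

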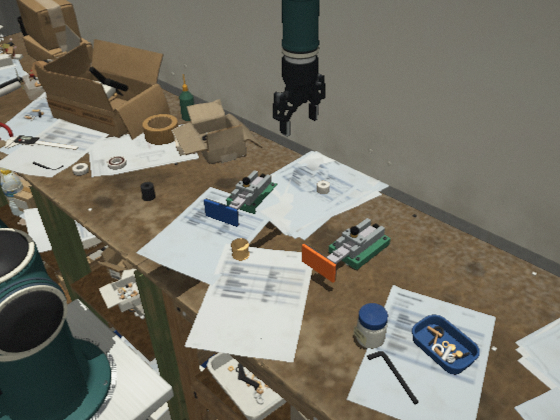

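View pics/side0.png

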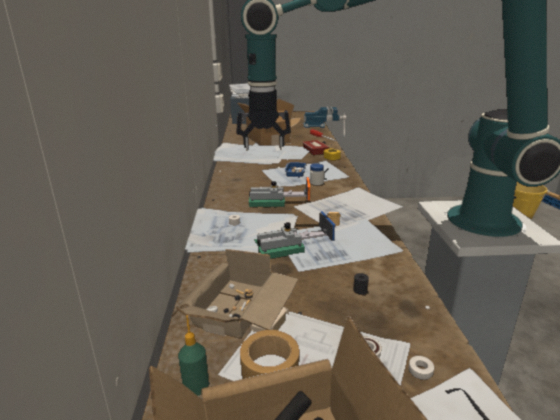

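The scene view shows the blue plate at about (221,212) with its knob near (245,180). The orange plate is at (318,262), the brass bush at (240,248), the dark roller at (148,191), the jar at (371,325) and the pale roller at (323,187). The side view agrees: the blue plate is at (327,226).

Run:
```python
from h import *
def blob(P,m,lab):
    n,L,S,C=cv2.connectedComponentsWithStats(m.astype(np.uint8))
    for i in range(1,n):
        if S[i,4]>60:
            q=P[L==i]; q=q[np.isfinite(q).all(1)]
            print(lab,S[i].tolist(),np.round(np.percentile(q,[3,50,97],axis=0),3).tolist())
            if lab.endswith("plate"):
                f=q[(q[:,2]>.03)&(q[:,2]<.068)]
                for _ in range(4):
                    c=np.median(f,0); n_=np.linalg.svd(f-f.mean(0),full_matrices=False)[2][2]
                    r=(f-f.mean(0))@n_; f=f[abs(r)<max(.0015,2*np.std(r))]
                t=np.linalg.svd((f-f.mean(0))[:,:2],full_matrices=False)[2][0]
                e=(q-f.mean(0))[:,:2]@t
                mid=f.mean(0)[:2]+t*(np.percentile(e,1)+np.percentile(e,99))/2
                print("  normal",n_.round(3),"t",t.round(3),"w",np.ptp(np.percentile(e,[1,99])).round(4),"z",np.percentile(q[:,2],[1,99]).round(3),"mid",mid.round(4),"yaw",np.arctan2(-t[0],t[1]).round(3))
for n in("scene","side"):
    z=np.load(n+".npz"); pic,d,P=z["pic"],z["d"],z["P"]
    h=cv2.cvtColor(pic,cv2.COLOR_RGB2HSV); H,S,V=[h[...,i] for i in range(3)]
    ok=(d>0)&(P[...,0]>.3)&(P[...,0]<1)&(abs(P[...,1])<.5)&(P[...,2]>.004)&(P[...,2]<.1)
    blob(P,ok&(H>104)&(H<125)&(S>120),n+" blue plate")
    blob(P,ok&(H>3)&(H<16)&(S>190)&(P[...,2]>.024),n+" orange plate")
    blob(P,ok&(P[...,2]>.012)&(P[...,2]<.075),n+" any")
    blob(P,ok&(P[...,2]>.058)&(V<60),n+" knob")
```

```text
scene blue plate [204, 199, 34, 28, 556] [[0.495, 0.051, 0.027], [0.505, 0.092, 0.052], [0.517, 0.135, 0.075]]
  normal [ 0.969  0.248 -0.003] t [ 0.247 -0.969] w 0.0896 z [0.025 0.076] mid [0.5052 0.0931] yaw -2.892
scene blue plate [359, 304, 29, 26, 590] [[0.451, -0.385, 0.058], [0.47, -0.362, 0.069], [0.496, -0.338, 0.072]]
  normal [-0.131 -0.067  0.989] t [-0.288 -0.958] w 0.0498 z [0.057 0.072] mid [ 0.4667 -0.3587] yaw 2.849
scene blue plate [412, 315, 54, 53, 754] [[0.505, -0.497, 0.005], [0.568, -0.452, 0.017], [0.59, -0.419, 0.027]]
  return _methods._mean(a, axis=axis, dtype=dtype,
  ret = um.true_divide(
<stdin>:11: RuntimeWarning: Mean of empty slice.
Traceback (most recent call last):
IndexError: index 2 is out of bounds for axis 0 with size 0
```

Run:
```python
from h import *
for n in("scene","side"):
    z=np.load(n+".npz"); pic,d,P=z["pic"],z["d"],z["P"]
    h=cv2.cvtColor(pic,cv2.COLOR_RGB2HSV); H,S,V=[h[...,i] for i in range(3)]
    ok=(d>0)&(P[...,0]>.35)&(P[...,0]<.8)&(abs(P[...,1])<.4)
    for lab,m in (("any",(P[...,2]>.012)&(P[...,2]<.08)),("knob",(P[...,2]>.064)&(P[...,2]<.08)&(V<70)&(S<120)),("orange",(H<16)&(S>190)&(P[...,2]>.024)&(P[...,2]<.08)),("blue",(H>104)&(H<125)&(S>120)&(P[...,2]>.015)&(P[...,2]<.08))):
        N,L,St,C=cv2.connectedComponentsWithStats((ok&m).astype(np.uint8))
        for i in range(1,N):
            if St[i,4]>15: print(n,lab,St[i].tolist(),np.percentile(P[L==i],[3,50,97],axis=0).round(3).tolist())
print(bot.calibration("wrist")["T_tool_cam"])
```

```text
scene any [181, 131, 75, 31, 1248] [[0.63, 0.281, 0.015], [0.7, 0.311, 0.052], [0.783, 0.393, 0.077]]
scene any [204, 165, 153, 69, 5414] [[0.501, -0.064, 0.013], [0.669, 0.057, 0.018], [0.79, 0.144, 0.07]]
scene any [141, 182, 14, 15, 180] [[0.45, 0.314, 0.013], [0.462, 0.323, 0.033], [0.478, 0.344, 0.04]]
scene any [302, 218, 89, 65, 2403] [[0.524, -0.232, 0.016], [0.623, -0.198, 0.038], [0.719, -0.148, 0.074]]
scene any [231, 238, 19, 20, 291] [[0.452, -0.025, 0.014], [0.469, -0.008, 0.03], [0.488, 0.011, 0.037]]
scene any [354, 303, 35, 43, 1149] [[0.447, -0.387, 0.015], [0.463, -0.367, 0.063], [0.496, -0.338, 0.071]]
scene knob [243, 177, 8, 7, 41] [[0.61, 0.113, 0.067], [0.617, 0.119, 0.073], [0.624, 0.129, 0.077]]
scene knob [350, 226, 10, 8, 55] [[0.636, -0.2, 0.066], [0.642, -0.192, 0.073], [0.651, -0.183, 0.078]]
scene orange [302, 244, 34, 38, 606] [[0.523, -0.228, 0.028], [0.527, -0.186, 0.053], [0.53, -0.141, 0.075]]
scene blue [204, 199, 34, 28, 556] [[0.495, 0.051, 0.027], [0.505, 0.092, 0.052], [0.517, 0.135, 0.075]]
scene blue [359, 304, 29, 26, 590] [[0.451, -0.385,
[... 951 characters left out ...]
, [0.729, 0.399, 0.021]]
side knob [320, 214, 13, 14, 36] [[0.499, 0.071, 0.064], [0.51, 0.101, 0.068], [0.519, 0.14, 0.072]]
side knob [285, 223, 5, 5, 23] [[0.613, 0.124, 0.065], [0.619, 0.133, 0.071], [0.624, 0.137, 0.075]]
side orange [307, 179, 3, 20, 38] [[0.526, -0.197, 0.031], [0.529, -0.14, 0.061], [0.532, -0.135, 0.074]]
side blue [311, 165, 11, 5, 38] [[0.46, -0.36, 0.06], [0.476, -0.34, 0.066], [0.497, -0.33, 0.07]]
[[-4.50311224e-04  9.61858071e-01  2.73548621e-01  6.80624020e-02]
 [ 9.99999686e-01  6.11661105e-04 -5.04554138e-04 -5.27532644e-06]
 [-6.52628522e-04  2.73548308e-01 -9.61858044e-01 -1.42081471e-01]
 [ 0.00000000e+00  0.00000000e+00  0.00000000e+00  1.00000000e+00]]
```

Emit:
step_arm --pt "0 1.5 -4.5 0 -5" --pt "0 3 -9 0 -10" --pt "0 4.5 -13.5 0 -14.3" --pt "0 6 -18 0 -14.3" --pt "0 7.8 -22.8 0 -14.3" --pt "0 7.8 -22.8 0 -14.3" --pt "0 7.8 -22.8 5 -14.3" --pt "0 7.8 -22.8 9 -14.3" --pt "0 7.8 -22.8 9 -14.3" --pt "0 7.8 -22.8 9 -14.3" --force 60

```text
time: 1.1
tool_pos: [0.4467, 0.0778, 0.1411]
tcp_rot: [-1.927, -2.479, 0.002]
wrist_force: [0.5, -0.6, 0.7]
width: 0.002
grip_force: 0.0
```

Run:
```python
from h import *
s=bot.read_state(); T=rot(s["tcp_rot"]); print(s["tool_pos"],s["width"],T.round(3))
pic,d,P=cloud("wrist"); cv2.imwrite("pics/w1.png",pic[...,::-1])
h=cv2.cvtColor(pic,cv2.COLOR_RGB2HSV); m=(d>0)&(h[...,0]>104)&(h[...,0]<125)&(h[...,1]>120)&(P[...,2]>.02)&(P[...,2]<.08)
q=P[m]; print(len(q),np.percentile(q,[2,50,98],axis=0).round(4) if len(q) else "")
b=(q-s["tool_pos"])@T; print("tool frame",np.percentile(b,[2,50,98],axis=0).round(4) if len(q) else "")
```

```text
[0.44673489 0.07782655 0.14109863] 0.0020951404460542136 [[-0.247  0.969 -0.002]
 [ 0.969  0.247 -0.   ]
 [ 0.    -0.002 -1.   ]]
3338 [[0.4917 0.0554 0.0337]
 [0.5022 0.0997 0.0684]
 [0.5153 0.1378 0.0745]]
tool frame [[-0.0383  0.0578  0.0665]
 [ 0.0075  0.0583  0.0726]
 [ 0.0467  0.064   0.1073]]
```

View pics/w1.png

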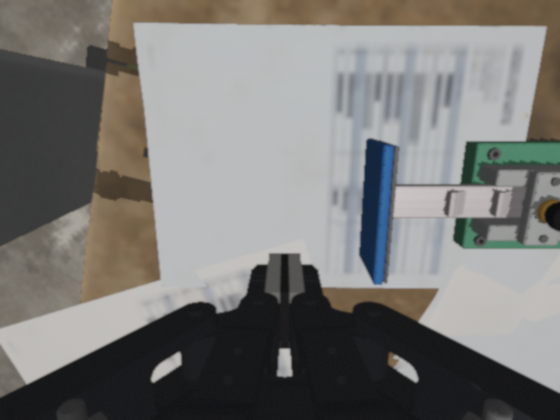

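The wrist view shows the blue plate edge-on at about (380,212) with nothing between it and the shut fingertips at (285,265). I'll check the fingers' depth profile for bulges before going down.

Run:
```python
from h import *
s=bot.read_state(); T=rot(s["tcp_rot"]); pic,d,P=cloud("wrist")
b=(P-s["tool_pos"])@T; m=(d>0)&(b[...,2]<.01)&(abs(b[...,0])<.05)&(abs(b[...,1])<.08); b=b[m]
for z in np.arange(-.1,.01,.01):
    k=b[(b[:,2]>=z)&(b[:,2]<z+.01)]
    if len(k): print(round(z,3),len(k),np.percentile(k[:,0],[1,99]).round(3),np.percentile(k[:,1],[1,99]).round(3))
```

```text
-0.1 2266 [0.015 0.019] [-0.019  0.018]
-0.09 12305 [0.004 0.017] [-0.057  0.055]
-0.08 14046 [-0.005  0.016] [-0.054  0.053]
-0.07 7433 [-0.009  0.016] [-0.046  0.046]
-0.06 8124 [-0.009  0.012] [-0.038  0.038]
-0.05 3004 [-0.01   0.013] [-0.031  0.031]
-0.04 1110 [-0.012  0.011] [-0.01   0.011]
-0.03 892 [0.005 0.01 ] [-0.014  0.013]
-0.02 744 [0.005 0.01 ] [-0.013  0.013]
-0.01 319 [0.005 0.01 ] [-0.012  0.012]
```

Emit:
step_arm --pt "0 0.4 0 4 0" --pt "0 0.4 0 8 0" --pt "0 0.4 0 9.2 0" --pt "0 0.4 0 9.2 0" --pt "0 0.4 0 9.2 0"

```text
time: 1.7
tool_pos: [0.448, 0.082, 0.0513]
tcp_rot: [1.927, 2.479, 0.003]
wrist_force: [0.5, -0.6, 1.2]
width: -0.0
grip_force: 0.0
```

Emit:
step_arm --pt "0 0 2 0 0" --pt "0 0 3.5 0 0" --pt "0 0 4 0 0" --pt "0 0 4.3 0 0" --pt "0 0 4.6 0 0" --pt "0 0 4.9 0 0" --pt "0 0 5 0 0" --pt "0 0 5 0 0" --pt "0 0 5 0 0"

```text
time: 2.6
tool_pos: [0.4941, 0.0942, 0.0492]
tcp_rot: [-1.927, -2.48, 0.001]
wrist_force: [-3.7, -1.4, 3.0]
width: -0.005
grip_force: 1.9
```

```bash
cat > m.py <<'E'
from h import *
n=np.array([.969,.247]); s=bot.read_state()
print("adv",np.round((s["tool_pos"][:2]-[.448,.082])@n*1000,1),"mm force along",np.round(s["wrist_force"][:2]@n,2))
pic,d,P=cloud("scene"); h=cv2.cvtColor(pic,cv2.COLOR_RGB2HSV)
m=(d>0)&(h[...,0]>104)&(h[...,0]<125)&(h[...,1]>120)&(P[...,2]>.03)&(P[...,2]<.07)&(P[...,0]<.6)&(abs(P[...,1]-.1)<.08)
q=P[m]; print(len(q),"scene travel mm",np.round((np.median(q[:,:2]@n)-np.array([.5052,.0931])@n)*1000,1))
pic,d,P=cloud("wrist"); cv2.imwrite("pics/wl.png",pic[...,::-1]); h=cv2.cvtColor(pic,cv2.COLOR_RGB2HSV)
m=(d>0)&(h[...,0]>104)&(h[...,0]<125)&(h[...,1]>120)&(P[...,2]>.03)&(P[...,2]<.08)
b=(P[m]-s["tool_pos"])@rot(s["tcp_rot"]); print("wrist: face in tool y mm",(np.percentile(b[:,1],[2,30,50])*1000).round(1) if len(b) else None)
E
python3 m.py
```

```text
adv 47.7 mm force along -3.91
237 scene travel mm 5.7
wrist: face in tool y mm [13.5 14.  15.7]
```

Emit:
step_arm --pt "0 0 0.4 0 0" --pt "0 0 0.8 0 0" --pt "0 0 1.2 0 0" --pt "0 0 1.6 0 0" --pt "0 0 2.0 0 0" --pt "0 0 2.4 0 0" --pt "0 0 2.8 0 0" --pt "0 0 2.8 0 0" --pt "0 0 2.8 0 0"

```text
time: 3.6
tool_pos: [0.5206, 0.101, 0.0486]
tcp_rot: [-1.927, -2.479, 0.003]
wrist_force: [-6.1, -2.1, 3.0]
width: 0.002
grip_force: 3.0
```

```bash
python3 m.py
```

```text
adv 75.1 mm force along -6.44
249 scene travel mm 33.3
wrist: face in tool y mm [13.4 13.8 15.5]
```

Emit:
step_arm --pt "0 0 0.3 0 0" --pt "0 0 0.6 0 0" --pt "0 0 0.7 0 0" --pt "0 0 0.7 0 0" --pt "0 0 0.7 0 0"

```text
time: 4.2
tool_pos: [0.5272, 0.1027, 0.0486]
tcp_rot: [-1.926, -2.479, 0.004]
wrist_force: [-5.7, -1.7, 3.4]
width: -0.001
grip_force: 3.2
```

```bash
python3 m.py
```

```text
adv 81.8 mm force along -5.98
240 scene travel mm 40.0
wrist: face in tool y mm [13.4 13.9 15.5]
```

Travel is about 40 mm in both views, and the force fell once the tooth had passed. I'll let go by backing straight off.

Emit:
step_arm --pt "0 0 -0.5 0 0" --pt "0 0 -1.0 0 0" --pt "0 0 -1.5 0 0" --pt "0 0 -3 0 0" --pt "0 0 -5 0 0" --pt "0 0 -6 0 0" --pt "0 0 -6 0 0" --pt "0 0 -6 0 0" --pt "0 0 -6 0 0" --pt "0 0 -6 0 0"

```text
time: 5.3
tool_pos: [0.4713, 0.0882, 0.0496]
tcp_rot: [1.927, 2.48, 0.001]
wrist_force: [-0.2, -0.5, 0.2]
width: -0.0
grip_force: 0.0
```

```bash
python3 m.py
```

```text
adv 24.1 mm force along -0.27
327 scene travel mm 29.7
wrist: face in tool y mm [60.5 61.  61.2]
```

View pics/wl.png

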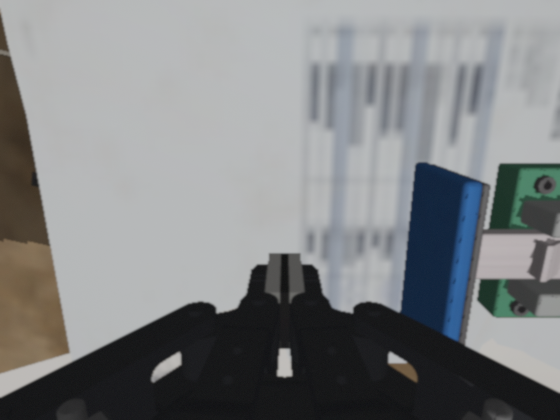

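The wrist view shows the plate free of the fingers, at about (440,250) with the tips at (285,265). It is caught at 29.7 mm travel, the middle notch, so I'm handing the job in.

```bash
python3 -c "
from workcell import bot
print(bot.finish_job())"
```

```text
the job is handed in; nothing more can be done
None
```

The blue stop is set: I pushed its plate in to about 40 mm and let go, it sprang back to a measured 29.7 mm (the middle notch), and I handed the job in at about 5 s without seeing the verdict.

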